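# Lift the source box lid with its hand lever

### The arm

A 7-joint arm with a two-finger parallel gripper is mounted at the origin on the work surface. World frame = base frame: x ahead of the robot, y to its left, z up, the work surface at z = 0. Lengths are in m, angles in rad, forces in N, time in s.
With the tool pointing down it reaches from about 0.4 to 0.85 m from the base axis. Payload 10.4 kg.
Tool frame: the origin (TCP) lies midway between the tips of the shut fingers; the grasp point (between the pads) lies 19 mm behind it (grip_point_offset is the distance from the TCP to the grasp point, in m); y points along the fingers, z is the direction in which the jaws open and shut, and the axes are right-handed (so a half turn about y gives the same grasp; the last joint's range is limited). The gripper opens to 85 mm and grips with 20 to 120 N. Pads are 22 mm wide; open, the fingers measure 114 mm over their backs; the gripper's body (76 mm by 85 mm) begins 54 mm behind the grasp point. The pads swing forward as they close: fully open they stand 13 mm farther back than shut.
Start: joints at [1.122, 0.332, -0.065, 1.46, 0.022, 1.35, -0.088], TCP at [0.258, -0.569, 0.231] pointing down, gripper open.
Joint ranges: [-2.6, 2.6], [-0.5, 2.12], [-1.47, 1.34], [0.16, 2.42], [-1.27, 4.41], [0.06, 2.06], [-2.6, 2.6]. Speed limits (rad/s): [2.22, 2.22, 2.79, 2.79, 3.14, 3.14, 3.14].

### API

Orientations are given as a unit quaternion [x, y, z, w].
In Python, from workcell import * gives the robot as it stands.
- The arm moves only by the tool send_rows, never from a script. Its argument "motion" is a list of rows, each a list of 7 numbers: the opening in per cent of the stroke, from 0 (shut) to 100 (fully open), then the shift along the tool's x, y, z in m, then the turn, a rotation vector about the tool's x, y, z in rad. In form: [[claw, tx, ty, tz, ax, ay, az], ...]. A call has 1 to 10 rows; each row is the pose to reach, as a shift and turn from the pose commanded when the call began, along the tool's axes at that moment; what a row does not reach only later rows make up. A row lasts 1/12 s, in which the tool goes at most 41.7 mm and 7.16 degrees, less where a joint would pass 70% of its speed; a pose out of reach is approached as far as the arm can. A call with a gripper value outside its range is refused whole. The fingers move at their own pace and stop on an object; "squeeze" is the grip in N (left out, the last holds). Time passes only in rows, so rows that repeat a pose let the fingers close. It gives the time, the measured TCP pose, the force and the opening at its end, in the units of the state.
- get_obs(): the state, without advancing time (a new reading comes with each control period).
- camera(name): name is "side" or "top" or "wrist"; returns a dict with "pixels" (420x560x3 uint8, red, green, blue), "range_z" (420x560 float32, m along the optical axis (not along the pixel's ray), 0 where there is no reading), "fovy" (degrees; the focal length in pixels is half the picture's height over the tangent of half this angle, whatever the lens; pixels are square), "cx", "cy" (the principal point, pixels), "view" (4x4, takes a point from world to camera coordinates); the wrist camera has in their place "T_tool_cam" (4x4, takes a point from camera to tool coordinates, whose origin is the TCP and whose axes are the tool frame's). Camera axes: x right, y down, z forward; pixel columns grow to the right and rows downward; lengths in m; the calibration is good to about 2 mm. A picture is of the moment at which its call begins: read the wrist's pose just before it.
- hand_in(): hands the job in, once; it reports no verdict.
The state is a dict: "clock": time; "joint_pos": joint angles; "joint_velocities": joint speeds; "tau": joint torques, N m; "position": TCP position; "ee_rot": TCP orientation; "ft_force": force on the tool from outside, world axes, zero at the start; "torque": the same for the moment, N m; "grip_width": opening from 0.0 (shut) to 1.0 (fully open).
Only numpy, scipy, OpenCV 4.12 (cv2) and the standard library are available. Lean on these libraries where they do the work, as an engineer would, in place of code of your own. Each camera call takes 0.05 s, during which the arm holds its last target.

### The job

The lead-lined source box is bolted shut. With the fingertips push the bolt's knob along until the bolt is drawn out of the lid's keeper, then press the grip at the long end of the hand lever down as far as it goes, so that the short end raises the heavy lid, and finish while still holding the lever down and the lid open. Work only the bolt and the lever: do not touch the lid, do not pick anything up, and leave the things standing around where they are.

Things in the scene. Friction and masses are not known exactly. Their poses are not given: they have to be found in the camera images.
- source_box: Grey painted lead-lined box, 130 (x) by 120 (y) by 100 mm high without lid, fixed to the table; origin at the centre of its underside, z up. Its front (-x) carries the bolt, its right side (-y) the lever, its back (+x) the lid's hinge. Its front is turned to the robot's left.
- bolt_knob (a point): Centre of the bolt's steel ball knob (18 mm diameter), 50 mm out from the box's front wall, 78 mm above the table. Pushed towards the box's -y (the lever's side) it draws the bolt; meet it from its +y side, where there is free space down to the table. The bolt slides along the box's y with about 3 N of friction and stays where it is left. Its staples stand 20 mm out from the wall.
- wash_bottle: White plastic wash bottle with a bent spout, 64 mm diameter, 186 mm high, loose; origin at the centre of its underside. Stands behind the box.
- tape_roll: Roll of aluminium tape lying flat, 62 mm diameter, 24 mm high, loose; origin at the centre of its underside.
- carton: Small cardboard carton, 58 by 42 by 48 mm high, loose; origin at the centre of its underside.
- parts_case: Grey plastic case with a white top, lying flat, 88 by 36 by 24 mm high, loose; origin at the centre of its underside.
- keeper (a point): The lid's keeper, a steel loop 12 mm wide (along y) that hangs from the lid's front edge and holds the bolt's tip; the point is the loop's middle. It stands out 23.5 mm from the box's front wall, so it is nearer to the wall than the knob.
- lever_grip (a point): Ribbed black rubber grip, 85 (along the lever) by 30 by 22 mm thick, on the lever's long end. The point is the centre of its flat top face, 11 mm above the bar's axis. At rest it slopes 18 degrees up away from the box, the point 170 mm above the table; at the lever's stop it slopes 15 degrees down, the point 79 mm above the table. Nothing is under it.
- lever_angle (a joint): Angle of the hand lever, a steel bar 8 mm wide and 16 mm high, rad: 0 to 0.01 at rest, 0.576 at its stop, growing as the grip goes down. The grip's centre is 160 mm from the pivot; the 50 mm short arm bears up under a roller on the lid's side. Raising the lid takes about 6 to 10 N at the grip at first and 12 to 20 N near the stop; let go, the lever comes back up as the lid falls.
- bolt_travel (a joint): How far the barrel bolt on the box's front is drawn, m: 0 fully shot (locked), 0.035 fully drawn against its stop; at the start 0 to 0.006. From 0.021 on its tip is out of the keeper and the lid is free. While it is shot the lid cannot rise.
- lid_angle (a joint): Opening angle of the lid, rad: 0 shut, about 0.75 when the lever is at its stop. It falls shut by itself. It does not move before the bolt is drawn.
- lever: The whole hand lever with its grip. Origin on its pivot pin, in a clevis on the box's right (-y) side, at box x = -34, y = -85 mm, 110 mm above the table. Its axes are parallel to the box's at rest; it turns about y. The long arm points to the box's -x, past the front.
- lid: The heavy lid, a grey slab 132 by 120 by 16 mm, about 1.8 kg, with the keeper and a lift roller on its right side. Origin on its hinge axis behind the box's back edge, 104 mm above the table; its axes are parallel to the box's when shut; top face 116 mm above the table when shut.

How it is judged:
On the way, in this order (a step that is already met when the one before it is completed fails the run):
1. the bolt is drawn clear of the keeper while the lid is still shut (value of joint bolt_travel above 0.018 m and value of joint lid_angle below 0.03 rad), for 0.1 s.
2. the lid is up, raised by the fingers pressing on the lever's grip (value of joint lid_angle above 0.55 rad and contact force between the fingers and lever above 3 N), for 0.2 s.
At the end, for the whole second after the job is handed in: The lid stands open by at least 0.55 rad (31 degrees) and is held there by the fingers alone through the lever, pressing the lever down (at least 0.45 rad) with more than 3 N; the bolt stays drawn by at least 18 mm; nothing of the robot touches the lid (all of step 2 and value of joint lever_angle above 0.45 rad and value of joint bolt_travel above 0.018 m and contact force between each of the arm, the fingers and lid below 0.5 N); the arm keeps its last pose, push and grip.
It fails at once if the robot touches the lid (contact force between any of the fingers, the arm and lid above 2 N).
It fails at once if a thing standing around is pushed away, lifted or carried (moved by more than 30 mm) (distance of any of wash_bottle, tape_roll, carton, parts_case from where it was at the start of the episode above 0.03 m).
It fails at once if the wash bottle is knocked over (angle between wash_bottle's own z axis and vertical above 0.5 rad).
It also fails if it takes over 45 s, if anything falls off the work surface, if the arm or the gripper's body presses on something with over 40 N, if the wrist force passes 120 N, or if a joint passes its speed limit or range.

## Working session

There is one attempt and no reset: what is moved stays moved. The work goes in short steps, Python scripts to look and compute and a tool call to move; the robot and the scene stay as the last step left them, time stands still between calls to the robot, and variables do not carry over. Pictures are saved under pics/ and viewed, and the job is handed in when it is done.

Besides the shell and the picture viewer there is one more tool, called after ">>>" as name(argument=value, ...), one argument or row to a line, values as JSON. send_rows: Moves the arm, as the interface text tells. Its arguments: {"type":"object","properties":{"motion":{"type":"array"},"squeeze":{"type":"number"}},"required":["motion"]}

```bash
ls; mkdir -p pics; python3 - <<'E'
from workcell import *
import cv2,numpy as np
o=get_obs();print({k:np.round(v,3) for k,v in o.items()})
for n in ['side','top','wrist']:
    c=camera(n);cv2.imwrite(f'pics/{n}0.png',c['pixels'][:,:,::-1]);np.savez(f'{n}0.npz',**c)
    print(n,c['fovy'],c['cx'],c['cy'],np.round(c.get('view',c.get('T_tool_cam')),3).tolist())
E
```

```text
pics
{'clock': np.float64(0.0), 'joint_pos': array([ 1.122,  0.333, -0.065,  1.461,  0.022,  1.35 , -0.088]), 'joint_velocities': array([ 0.   ,  0.001,  0.   , -0.001, -0.   , -0.   ,  0.003]), 'tau': array([ 0.0000e+00, -6.2543e+01,  5.0000e-02, -3.9161e+01,  1.6000e-02,
        1.0000e-02, -0.0000e+00]), 'position': array([ 0.258, -0.569,  0.231]), 'ee_rot': array([-0.15 ,  0.692, -0.691,  0.149]), 'ft_force': array([-0.672,  1.457, -0.334]), 'torque': array([ 0.007, -0.011, -0.011]), 'grip_width': np.float64(1.002)}
side 54.758340675952674 274.40126033580236 209.49139329343404 [[-0.723, -0.691, -0.006, 0.4], [-0.389, 0.415, -0.823, 0.354], [0.571, -0.592, -0.569, 0.447], [0.0, 0.0, 0.0, 1.0]]
top 49.15467173467138 280.2041494869476 208.93922647212366 [[0.025, -1.0, 0.012, -0.059], [-0.99, -0.026, -0.141, 0.578], [0.141, -0.009, -0.99, 0.915], [0.0, 0.0, 0.0, 1.0]]
wrist 60.295060825433296 275.65003683383355 206.79325157378295 [[0.001, 0.948, 0.318, -0.082], [0.001, -0.318, 0.948, -0.142], [1.0, -0.001, -0.001, -0.001], [0.0, 0.0, 0.0, 1.0]]
```

View pics/side0.png

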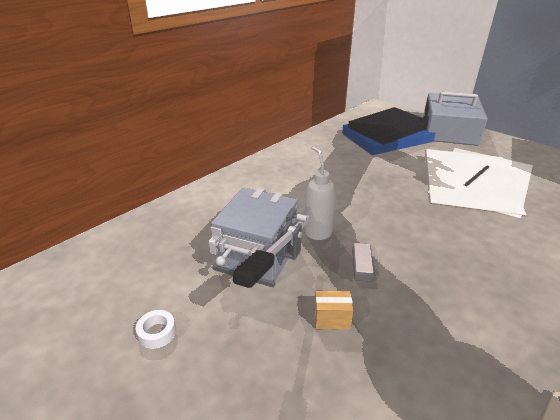

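View pics/top0.png

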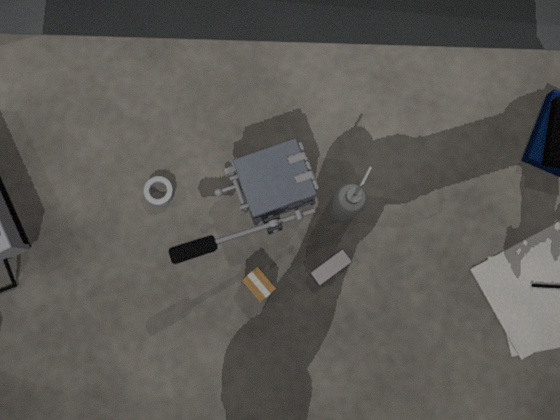

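View pics/wrist0.png

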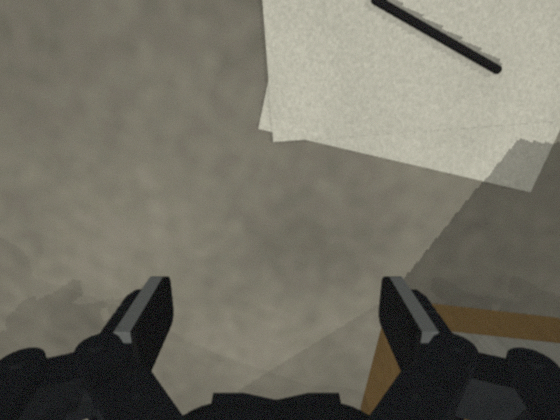

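Side view: box near (255,230), knob about (221,262), grip (254,268). Top view: lid centre about (275,180), knob (218,192), grip (193,249). I'll zoom in and measure.

```bash
cat > h.py <<'E'
import numpy as np,cv2
def load(n): return dict(np.load(n))
def K(c):
    f=210/np.tan(np.radians(float(c['fovy']))/2); return f,float(c['cx']),float(c['cy'])
def ray(c,u,v,T=None):
    f,cx,cy=K(c); d=np.array([(u-cx)/f,(v-cy)/f,1.])
    W=np.linalg.inv(c['view']) if T is None else T
    return W[:3,3],W[:3,:3]@d
def onz(c,u,v,z,T=None):
    p,d=ray(c,u,v,T); return p+d*(z-p[2])/d[2]
def tri(r1,r2):
    A=np.stack([r1[1],-r2[1]],1); s=np.linalg.lstsq(A,r2[0]-r1[0],rcond=None)[0]
    a=r1[0]+s[0]*r1[1]; b=r2[0]+s[1]*r2[1]; return (a+b)/2,np.linalg.norm(a-b)
def cloud(c,T=None):
    f,cx,cy=K(c); z=c['range_z'].astype(float); v,u=np.mgrid[:420,:560]
    P=np.stack([(u-cx)/f*z,(v-cy)/f*z,z],-1)
    W=np.linalg.inv(c['view']) if T is None else T
    Q=P@W[:3,:3].T+W[:3,3]; Q[z==0]=np.nan; return Q
def proj(c,p):
    q=c['view'][:3,:3]@p+c['view'][:3,3]; f,cx,cy=K(c); return np.round([f*q[0]/q[2]+cx,f*q[1]/q[2]+cy],1)
E
python3 - <<'E'
from h import *
a=load('side0.npz');b=load('top0.npz')
cv2.imwrite('pics/s_crop.png',cv2.resize(a['pixels'][170:300,190:350,::-1],None,fx=5,fy=4.6,interpolation=cv2.INTER_CUBIC)[:600])
cv2.imwrite('pics/t_crop.png',cv2.resize(b['pixels'][125:275,150:350,::-1],None,fx=4,fy=4,interpolation=cv2.INTER_CUBIC))
Q=cloud(b)
m=(Q[...,2]>.108)&(Q[...,2]<.125)
m=m.astype(np.uint8); m=cv2.morphologyEx(m,cv2.MORPH_OPEN,np.ones((9,9)))
n,l,s,_=cv2.connectedComponentsWithStats(m); k=1+np.argmax(s[1:,4]); M=l==k
P=Q[M]; print(s[k],P.mean(0)); r=cv2.minAreaRect((P[:,:2]*1000).astype(np.float32)); print(r)
g=(b['pixels'].max(2)<45)&(Q[...,2]>.1); g=cv2.morphologyEx(g.astype(np.uint8),cv2.MORPH_OPEN,np.ones((5,5)))
n,l,s,ce=cv2.connectedComponentsWithStats(g); 
for i in range(1,n):
    if s[i,4]>100:
        P=Q[l==i];print(s[i],ce[i],P.mean(0),cv2.minAreaRect((P[:,:2]*1000).astype(np.float32)),P[:,2].min(),P[:,2].max())
np.set_printoptions(precision=3,suppress=True)
print(Q[185:200:2,210:228:2,2]); print(Q[192,218])
E
```

```text
[ 240  140   76   75 4075] [ 0.63088652 -0.0338092   0.11636497]
((630.8631591796875, -34.155059814453125), (130.151123046875, 138.74517822265625), 18.697105407714844)
[170 236  47  27 732] [192.37978142 248.96857923] [0.48539273 0.11091768 0.16984512] ((485.7039489746094, 111.40677642822266), (28.435680389404297, 81.60466003417969), 21.204235076904297) 0.1519710740744754 0.18279657243760816
[[-0.001 -0.     0.    -0.001  0.    -0.001 -0.001  0.003  0.002]
 [ 0.002  0.003  0.001  0.     0.083  0.001 -0.001 -0.004  0.082]
 [ 0.001 -0.    -0.001  0.086  0.088  0.085  0.082  0.083  0.081]
 [ 0.001 -0.     0.081  0.086  0.087  0.086  0.082  0.08     nan]
 [-0.001  0.002  0.001  0.085  0.085  0.082  0.08  -0.     0.001]
 [-0.002 -0.004  0.001  0.079  0.085  0.081 -0.     0.     0.001]
 [ 0.001  0.001  0.003  0.001 -0.    -0.     0.     0.003 -0.001]
 [ 0.005 -0.001  0.001  0.002  0.002 -0.001  0.001  0.001 -0.001]]
[0.603 0.081 0.088]
```

View pics/s_crop.png

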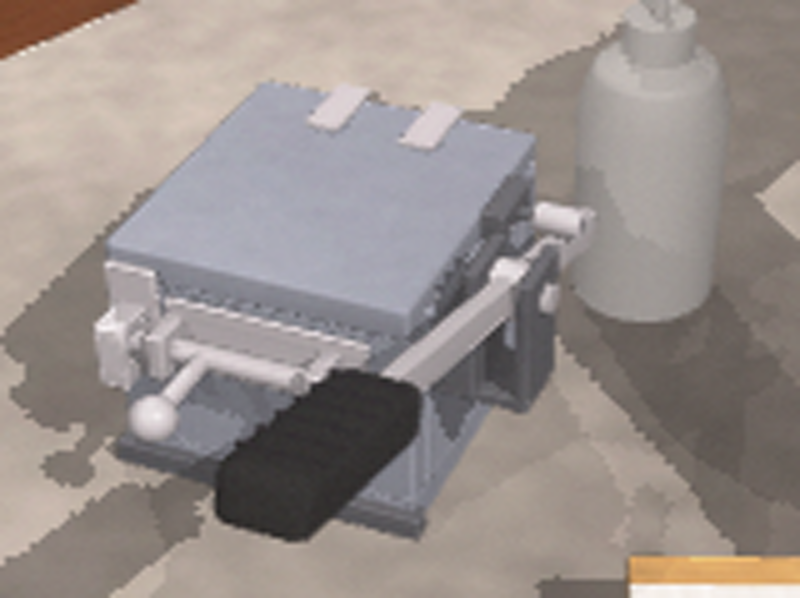

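View pics/t_crop.png

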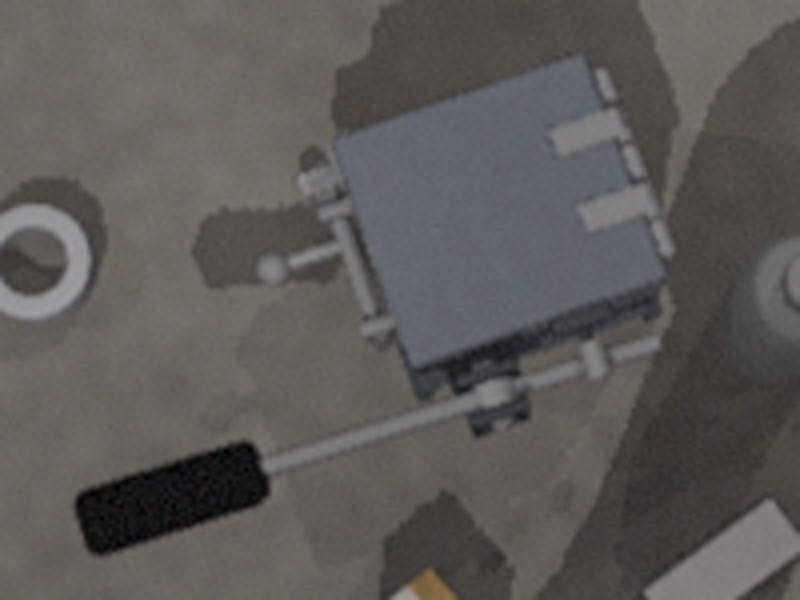

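The side crop shows the knob at about (221,261) and the keeper, left, at (212,245). The top crop shows the lid corners at (334,145), (582,58), (663,275) and (412,367) crop px. Next I'll fix the box pose from the corners, the knob and the grip.

```bash
python3 - <<'E'
from h import *
np.set_printoptions(precision=4,suppress=True)
a=load('side0.npz');b=load('top0.npz')
C=[onz(b,150+u/4,125+v/4,.116) for u,v in [(334,145),(582,58),(663,275),(412,367)]]
print(np.array(C)); fl,bl,br,fr=[c[:2] for c in C]
ax=((bl-fl)+(br-fr))/2; ay=((fl-fr)+(bl-br))/2
print(np.linalg.norm(ax),np.linalg.norm(ay),np.degrees(np.arctan2(ax[1],ax[0])),np.degrees(np.arctan2(ay[1],ay[0])))
kn=tri(ray(a,190+153/5,170+418/4.6),ray(b,150+272/4,125+268/4)); print('knob',kn)
k=onz(b,150+272/4,125+268/4,.078);print('knob z78',k)
Q=cloud(b);g=(b['pixels'].max(2)<45)&(Q[...,2]>.1); g=cv2.morphologyEx(g.astype(np.uint8),cv2.MORPH_OPEN,np.ones((5,5)))
l=cv2.connectedComponents(g)[1][249,192]; m=cv2.connectedComponents(g)[1]==l
P=Q[m]; 
# pivot / bar
c,_,vt=None,None,None
U=P[:,:2]-P[:,:2].mean(0); v=np.linalg.svd(U,full_matrices=False)[2][0]; print('grip dir',np.degrees(np.arctan2(-v[1],-v[0])),P.mean(0))
print('bar pts', onz(b,150+285/4,125+465/4,.145), onz(b,150+495/4,125+392/4,.118))
print('keeper side/top',tri(ray(a,190+113/5,170+345/4.6),ray(b,150+318/4,125+180/4)))
# things
for n,u,v,z in [('tape',158,190,.024),('carton',259,285,.048),('case',331,268,.024),('bottle cap',350,195,.15)]: print(n,onz(b,u,v,z))
E
```

```text
[[ 0.66    0.0499  0.116 ]
 [ 0.707  -0.0698  0.116 ]
 [ 0.6002 -0.111   0.116 ]
 [ 0.5523  0.0084  0.116 ]]
0.12860080483285266 0.11494706372317513 -68.3404527843667 21.08367144844803
knob (array([0.6043, 0.0814, 0.0785]), np.float64(0.0022789932814566874))
knob z78 [0.6052 0.0822 0.078 ]
grip dir 111.58520152715126 [0.4854 0.1109 0.1698]
bar pts [0.502  0.0636 0.145 ] [ 0.5411 -0.0316  0.118 ]
keeper side/top (array([0.6512, 0.0608, 0.0747]), np.float64(0.001503883687163208))
tape [0.6157 0.2166 0.024 ]
carton [ 0.4223 -0.0049  0.048 ]
case [ 0.4604 -0.153   0.024 ]
bottle cap [ 0.5935 -0.1716  0.15  ]
```

```bash
python3 - <<'E'
import numpy as np
from workcell import *
from scipy.spatial.transform import Rotation as R
np.set_printoptions(precision=4,suppress=True)
o=get_obs();r=R.from_quat(o['ee_rot']);M=r.as_matrix();print(M)
t=np.radians(-68.6);bx=np.array([np.cos(t),np.sin(t),0]);by=np.array([-bx[1],bx[0],0])
for s in (1,-1):
    z=by*s;y=np.array([0,0,-1.]);x=np.cross(y,z)
    G=np.stack([x,y,z],1); print(s,x,(r.inv()*R.from_matrix(G)).as_rotvec())
E
```

```text
[[-0.9107 -0.0005  0.4131]
 [-0.4131  0.001  -0.9107]
 [ 0.     -1.     -0.0011]]
1 [ 0.3649 -0.9311  0.    ] [ 0.0009 -1.5185 -0.0008]
-1 [-0.3649  0.9311  0.    ] [0.0008 1.6231 0.0009]
```

>>> send_rows(
  motion=[
    [0,0,-0.04,0,0,0,0],
    [0,-0.03,-0.07,-0.022,0,-0.1,0],
    [0,-0.31,-0.07,-0.225,0,-0.76,0],
    [0,-0.31,-0.07,-0.225,0,-0.76,0],
    [0,-0.31,-0.07,-0.225,0,-0.76,0],
    [0,-0.31,-0.07,-0.225,0,-0.76,0],
    [0,-0.31,-0.07,-0.225,0,-0.76,0],
    [0,-0.31,-0.07,-0.225,0,-0.76,0],
    [0,-0.31,-0.07,-0.225,0,-0.76,0],
    [0,-0.31,-0.07,-0.225,0,-0.76,0],
  ],
)

```text
clock: 0.98
position: [0.4394, -0.2493, 0.3012]
ee_rot: [0.395, -0.586, 0.587, -0.395]
ft_force: [1.1, -1.0, 0.0]
grip_width: -0.002
```

```bash
cat > go.py <<'E'
import sys,numpy as np
from workcell import *
from scipy.spatial.transform import Rotation as R
np.set_printoptions(precision=4,suppress=True)
def show(t=None):
    o=get_obs();r=R.from_quat(o['ee_rot']);M=r.as_matrix();p=o['position']
    print('t',round(float(o['clock']),2),'p',p,'F',o['ft_force'],'j',o['joint_pos'],'grip',o['grip_width'])
    if t is not None:
        th=np.radians(-68.6);bx=np.array([np.cos(th),np.sin(th),0]);by=np.array([-bx[1],bx[0],0])
        G=np.stack([bx,[0,0,-1],by],1)
        print('shift',M.T@(np.array(t)-p),'turn',(r.inv()*R.from_matrix(G)).as_rotvec())
if __name__=='__main__': show([float(x) for x in sys.argv[1:4]] if len(sys.argv)>3 else None)
E
python3 go.py .637 .0975 .30
```

```text
t 0.98 p [ 0.4394 -0.2493  0.3012] F [ 1.1266 -1.0444  0.0458] j [ 0.8097  0.0597 -0.3994  1.6409  0.0238  1.4455  0.0231] grip -0.0023352194439632177
shift [-0.3957  0.001   0.0529] turn [ 0.     -0.7584  0.0005]
```

>>> send_rows(
  motion=[
    [0,-0.396,0,0.053,0,-0.758,0],
    [0,-0.396,0,0.053,0,-0.758,0],
    [0,-0.396,0,0.053,0,-0.758,0],
    [0,-0.396,0,0.053,0,-0.758,0],
    [0,-0.396,0,0.053,0,-0.758,0],
    [0,-0.396,0,0.053,0,-0.758,0],
    [0,-0.396,0,0.053,0,-0.758,0],
    [0,-0.396,0,0.053,0,-0.758,0],
    [0,-0.396,0,0.053,0,-0.758,0],
    [0,-0.396,0,0.053,0,-0.758,0],
  ],
)

```text
clock: 1.82
position: [0.6374, 0.1005, 0.3003]
ee_rot: [-0.584, 0.398, -0.397, 0.585]
ft_force: [0.8, 0.7, -0.3]
grip_width: 0.003
```

```bash
python3 - <<'E'
from go import *; import cv2
show([.637,.0975,.062]); 
o=get_obs();c=camera('wrist');np.savez('w1.npz',**c,p=o['position'],q=o['ee_rot']);cv2.imwrite('pics/w1.png',c['pixels'][:,:,::-1])
c=camera('side');cv2.imwrite('pics/s1.png',c['pixels'][:,:,::-1])
E
```

```text
t 1.82 p [0.6374 0.1005 0.3003] F [ 0.7708  0.725  -0.2587] j [ 0.2483  0.4329 -0.6814  1.2597  0.2655  1.5387 -0.0188] grip 0.0030438856195726125
shift [ 0.0031  0.2383 -0.0014] turn [ 0.0003  0.0028 -0.002 ]
```

View pics/w1.png

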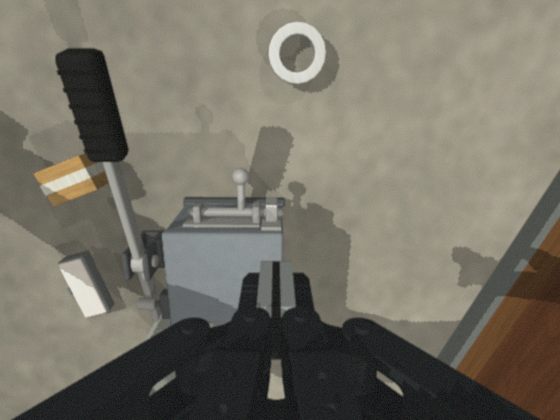

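View pics/s1.png

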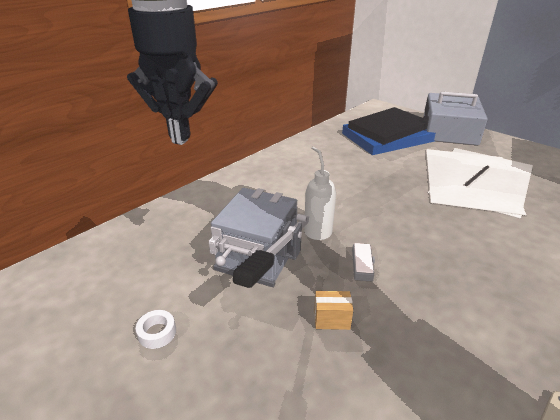

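The wrist view shows the knob at (240,177), the grip upper left and the shut fingertips at (277,268). I'll cross-check the knob from this view.

```bash
python3 - <<'E'
from h import *
from scipy.spatial.transform import Rotation as R
np.set_printoptions(precision=4,suppress=True)
w=load('w1.npz');T=np.eye(4);T[:3,:3]=R.from_quat(w['q']).as_matrix();T[:3,3]=w['p'];W=T@w['T_tool_cam']
print('knob',onz(w,240,176.5,.078,W),'keeper',onz(w,271,207,.09,W),'lid FL/FR',onz(w,282,229,.116,W),onz(w,164,234,.116,W))
print('grip ends',onz(w,83,51,.183,W),onz(w,108,158,.157,W))
E
```

```text
knob [0.6054 0.0817 0.078 ] keeper [0.646  0.0662 0.09  ] lid FL/FR [0.6613 0.0573 0.116 ] [0.556  0.0101 0.116 ]
grip ends [0.4805 0.1513 0.183 ] [0.5029 0.078  0.157 ]
```

>>> send_rows(
  motion=[
    [0,0.002,0.04,0.0,0,0,0],
    [0,0.002,0.08,0,0,0,0],
    [0,0.002,0.12,0,0,0,0],
    [0,0.002,0.155,0,0,0,0],
    [0,0.002,0.18,0,0,0,0],
    [0,0.002,0.2,0,0,0,0],
    [0,0.002,0.22,0,0,0,0],
    [0,0.002,0.238,0,0,0,0],
    [0,0.002,0.238,0,0,0,0],
  ],
)

```text
clock: 2.67
position: [0.6352, 0.0924, 0.0591]
ee_rot: [0.585, -0.4, 0.397, -0.582]
ft_force: [-0.8, 0.5, -0.2]
grip_width: -0.001
```

```bash
python3 - <<'E'
from go import *; import cv2
show([.637,.0975,.062]); 
c=camera('wrist');cv2.imwrite('pics/w2.png',c['pixels'][:,:,::-1])
c=camera('side');cv2.imwrite('pics/s2.png',cv2.resize(c['pixels'][100:330,100:400,::-1],None,fx=2.6,fy=2.6))
E
```

```text
t 2.67 p [0.6352 0.0924 0.0591] F [-0.7529  0.4925 -0.1884] j [ 0.245   0.5966 -0.6227  1.5605  0.3736  1.1125 -0.0926] grip -0.0009107978409056542
shift [-0.0041 -0.003   0.0036] turn [ 0.0061 -0.0013 -0.0009]
```

View pics/w2.png

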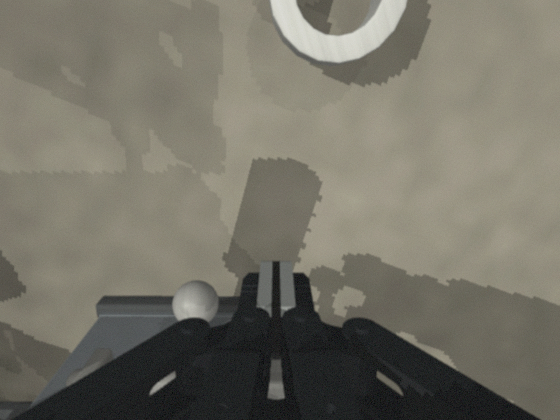

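View pics/s2.png

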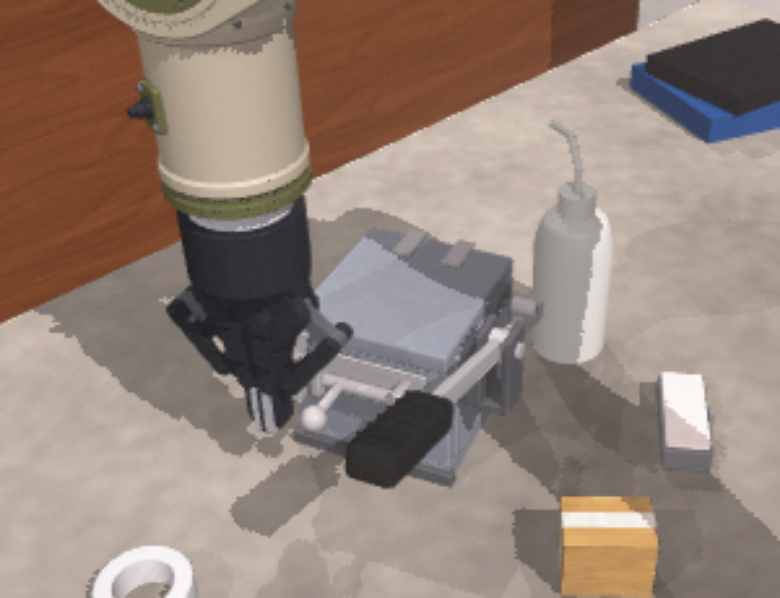

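Clear of everything: the knob is at (195,303) in the wrist view, beside the finger with a gap of a few millimetres. Pushing along the box's -y.

>>> send_rows(
  motion=[
    [0,-0.003,-0.002,-0.003,0,0,0],
    [0,-0.004,-0.002,-0.008,0,0,0],
    [0,-0.004,-0.002,-0.013,0,0,0],
    [0,-0.004,-0.002,-0.018,0,0,0],
    [0,-0.004,-0.002,-0.023,0,0,0],
    [0,-0.004,-0.002,-0.028,0,0,0],
    [0,-0.004,-0.002,-0.033,0,0,0],
    [0,-0.004,-0.002,-0.038,0,0,0],
    [0,-0.004,-0.002,-0.04,0,0,0],
    [0,-0.004,-0.002,-0.04,0,0,0],
  ],
)

```text
clock: 3.6
position: [0.5983, 0.0825, 0.065]
ee_rot: [0.584, -0.399, 0.399, -0.584]
ft_force: [0.0, 0.6, 0.2]
grip_width: -0.0
```

```bash
python3 - <<'E'
from go import *; import cv2
show([.637,.0975,.062]); 
c=camera('wrist');cv2.imwrite('pics/w3.png',c['pixels'][:,:,::-1])
c=camera('side');cv2.imwrite('pics/s3.png',cv2.resize(c['pixels'][180:300,170:330,::-1],None,fx=4.8,fy=4.8))
E
```

```text
t 3.6 p [0.5983 0.0825 0.065 ] F [0.0343 0.5675 0.213 ] j [ 0.294   0.5149 -0.6457  1.6688  0.3443  1.0748 -0.083 ] grip -0.00016889117346008723
shift [0.0001 0.003  0.0415] turn [ 0.0007 -0.0009  0.0005]
```

View pics/w3.png

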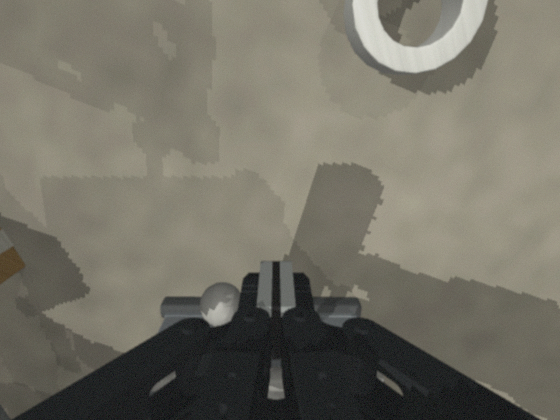

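View pics/s3.png

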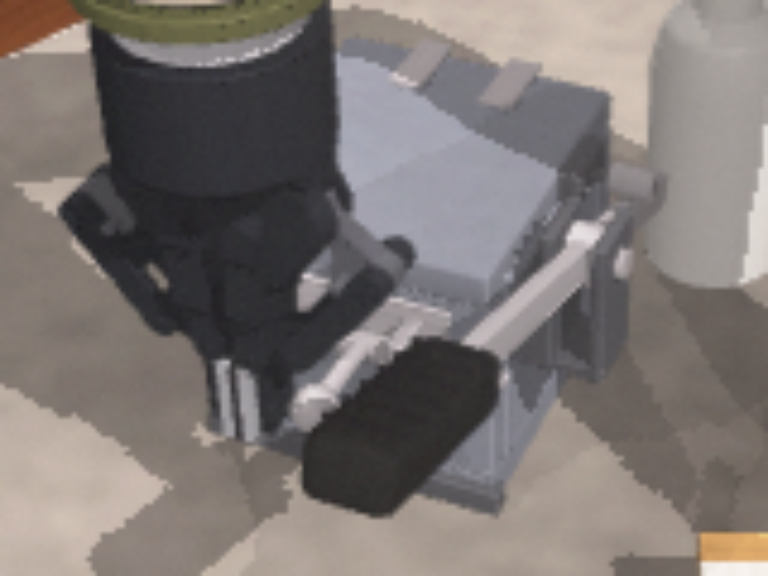

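```bash
python3 - <<'E'
from h import *
a=load('side0.npz');p=onz(a,170+313/4.8,180+404/4.8,.078);q=onz(a,190+153/5,170+418/4.6,.078)
by=np.array([.931,.365,0]);print(p,q,(q-p)@by,p-q)
E
```

```text
[0.57905778 0.0687419  0.078     ] [0.60368647 0.08044543 0.078     ] 0.02720109900943704 [-0.02462869 -0.01170353  0.        ]
```

Knob moved about 27 mm; a few millimetres more for margin, then back off and lift.

>>> send_rows(
  motion=[
    [0,0,0,-0.003,0,0,0],
    [0,0,0,-0.005,0,0,0],
    [0,0,0,-0.005,0,0,0],
    [0,0,0,-0.005,0,0,0],
  ],
)

```text
clock: 4.03
position: [0.5942, 0.081, 0.0649]
ee_rot: [0.584, -0.399, 0.399, -0.584]
ft_force: [4.0, 0.4, -2.2]
grip_width: -0.003
```

>>> send_rows(
  motion=[
    [0,0,0,0.008,0,0,0],
    [0,-0.005,0,0.015,0,0,0],
    [0,-0.005,-0.02,0.015,0,0,0],
    [0,-0.005,-0.05,0.015,0,0,0],
    [0,-0.005,-0.09,0.015,0,0,0],
    [0,-0.005,-0.13,0.015,0,0,0],
    [0,-0.005,-0.165,0.015,0,0,0],
    [0,-0.005,-0.165,0.015,0,0,0],
  ],
)

```text
clock: 4.7
position: [0.6091, 0.0935, 0.238]
ee_rot: [-0.582, 0.396, -0.401, 0.587]
ft_force: [0.2, 1.1, 0.1]
grip_width: -0.003
```

```bash
python3 - <<'E'
from go import *; from h import *
show([.4854,.1109,.23]); 
c=camera('side');cv2.imwrite('pics/s4.png',cv2.resize(c['pixels'][180:300,170:330,::-1],None,fx=4.8,fy=4.8))
o=get_obs();c=camera('wrist');cv2.imwrite('pics/w4.png',c['pixels'][:,:,::-1]);np.savez('w4.npz',**c,p=o['position'],q=o['ee_rot'])
E
```

```text
t 4.7 p [0.6091 0.0935 0.238 ] F [0.1823 1.0634 0.0559] j [ 0.3072  0.3825 -0.6951  1.4564  0.2475  1.3812 -0.0228] grip -0.0028897096406205417
shift [-0.0614  0.0068 -0.1089] turn [-0.0098  0.0001  0.0018]
```

View pics/s4.png

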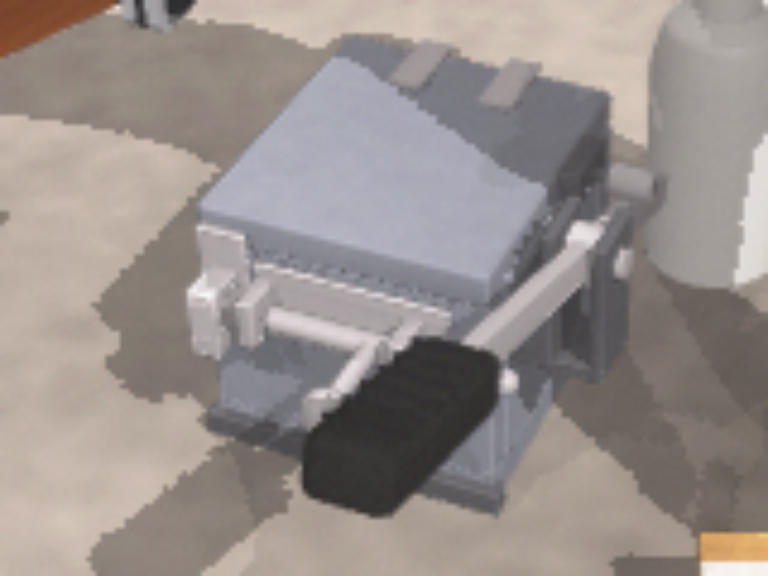

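View pics/w4.png

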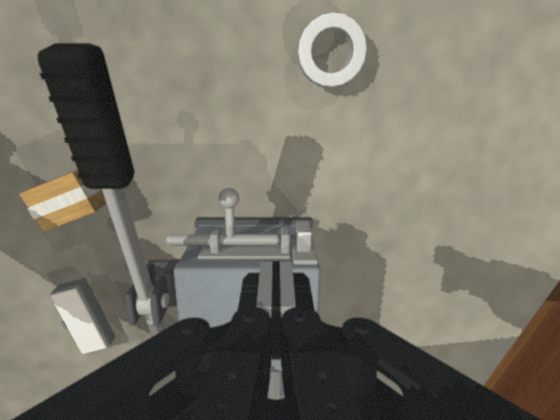

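```bash
python3 - <<'E'
from h import *
from scipy.spatial.transform import Rotation as R
np.set_printoptions(precision=4,suppress=True)
w=load('w4.npz');T=np.eye(4);T[:3,:3]=R.from_quat(w['q']).as_matrix();T[:3,3]=w['p'];W=T@w['T_tool_cam']
k=onz(w,229,198,.078,W);print('knob',k,(np.array([.605,.0817,.078])-k)@[.931,.365,0])
Q=cloud(w,W);m=(Q[...,2]>.15)&(w['pixels'].max(2)<50);m[:,150:]=0;m[200:]=0
P=Q[m];print(m.sum(),P.mean(0),P.min(0),P.max(0))
p=P.mean(0);bx=np.array([.365,-.931]);by=np.array([.931,.365]);d=P[:,:2]-[.4854,.1109]
for e in (bx,by):print(np.percentile(d@e,[1,50,99]))
E
```

```text
knob [0.5753 0.0702 0.078 ] 0.03185361665772281
8351 [0.4876 0.118  0.1696] [0.4616 0.071  0.15  ] [0.5127 0.1541 0.1816]
[-0.0408 -0.0082  0.0381]
[-0.011   0.0054  0.0161]
```

Bolt drawn about 32 mm, lid still shut. Moving above the grip.

>>> send_rows(
  motion=[
    [0,-0.02,0,-0.035,-0.005,0,0],
    [0,-0.04,0,-0.07,-0.01,0,0],
    [0,-0.061,0.003,-0.107,-0.01,0,0.002],
    [0,-0.061,0.006,-0.107,-0.01,0,0.002],
    [0,-0.061,0.006,-0.107,-0.01,0,0.002],
  ],
)

```text
clock: 5.22
position: [0.4821, 0.1093, 0.2227]
ee_rot: [0.588, -0.401, 0.395, -0.581]
ft_force: [-0.1, -0.2, 0.4]
grip_width: -0.002
```

```bash
python3 go.py .4868 .1115 .17
```

```text
t 5.22 p [0.4821 0.1093 0.2227] F [-0.0639 -0.1711  0.4434] j [ 0.3997  0.1188 -0.7579  1.7664  0.0844  1.3026 -0.0037] grip -0.0024633849275223366
shift [-0.0003  0.0526  0.0059] turn [ 0.013   0.0009 -0.0004]
```

>>> send_rows(
  motion=[
    [0,0,0.01,0.003,0.005,0,0],
    [0,0,0.025,0.003,0.005,0,0],
    [0,0,0.04,0.003,0.005,0,0],
    [0,0,0.045,0.003,0.005,0,0],
    [0,0,0.05,0.003,0.005,0,0],
    [0,0,0.055,0.003,0.005,0,0],
  ],
)

```text
clock: 5.72
position: [0.4873, 0.1107, 0.1688]
ee_rot: [0.585, -0.401, 0.397, -0.583]
ft_force: [-3.0, 1.9, 9.3]
grip_width: 0.0
```

```bash
python3 - <<'E'
from go import *; from h import *
show([.4868,.1115,.17]); 
c=camera('side');cv2.imwrite('pics/s5.png',cv2.resize(c['pixels'][180:300,170:330,::-1],None,fx=4.8,fy=4.8))
c=camera('top');cv2.imwrite('pics/t5.png',cv2.resize(c['pixels'][125:275,150:350,::-1],None,fx=4,fy=4))
c=camera('wrist');cv2.imwrite('pics/w5.png',c['pixels'][:,:,::-1])
E
```

```text
t 5.72 p [0.4873 0.1107 0.1688] F [-2.9936  1.8852  9.2547] j [ 0.3831  0.1776 -0.7545  1.831   0.1272  1.1884 -0.0389] grip 8.544472026595394e-05
shift [-0.001  -0.0012 -0.0002] turn [ 0.0049 -0.0006 -0.0033]
```

View pics/s5.png

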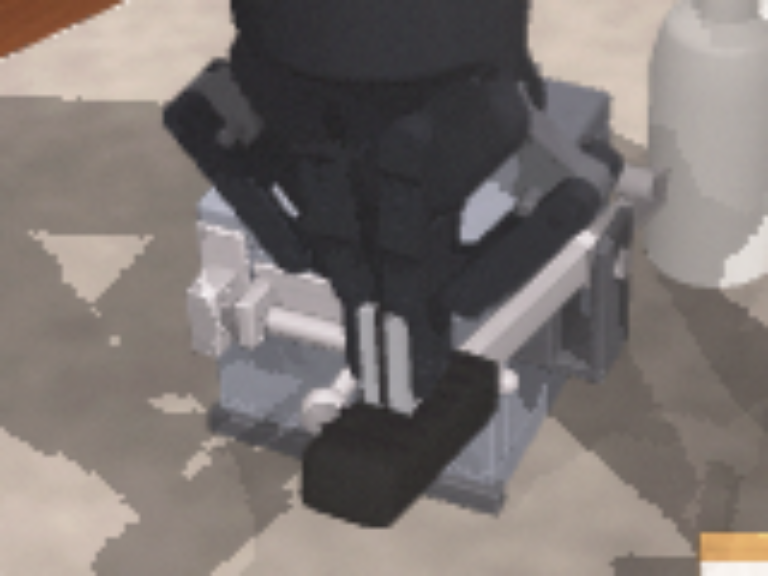

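View pics/w5.png

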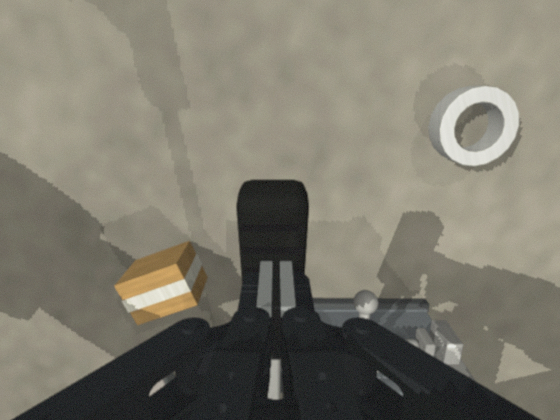

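Fingertips centred on the grip with 9 N contact. Pressing down along the arc.

>>> send_rows(
  motion=[
    [0,-0.001,0.006,0,0,0,0],
    [0,-0.003,0.013,0,0,0,0],
    [0,-0.005,0.02,0,0,0,0],
    [0,-0.007,0.027,0,0,0,0],
    [0,-0.009,0.034,0,0,0,0],
    [0,-0.01,0.041,0,0,0,0],
    [0,-0.011,0.048,0,0,0,0],
    [0,-0.011,0.055,0,0,0,0],
    [0,-0.011,0.062,0,0,0,0],
    [0,-0.011,0.066,0,0,0,0],
  ],
)

```text
clock: 6.7
position: [0.4841, 0.1202, 0.1041]
ee_rot: [0.584, -0.399, 0.398, -0.583]
ft_force: [0.5, -3.4, 10.9]
grip_width: -0.002
```

```bash
python3 - <<'E'
from go import *; from h import *
show([.4868,.1115,.08]); 
c=camera('side');cv2.imwrite('pics/s6.png',cv2.resize(c['pixels'][150:300,170:330,::-1],None,fx=4,fy=4))
E
```

```text
t 6.7 p [0.4841 0.1202 0.1041] F [ 0.4969 -3.4202 10.8546] j [ 0.3406  0.2547 -0.7473  1.905   0.197   1.0584 -0.116 ] grip -0.002285246852481575
shift [ 0.0091  0.0241 -0.0006] turn [ 0.0021 -0.0012 -0.0006]
```

View pics/s6.png

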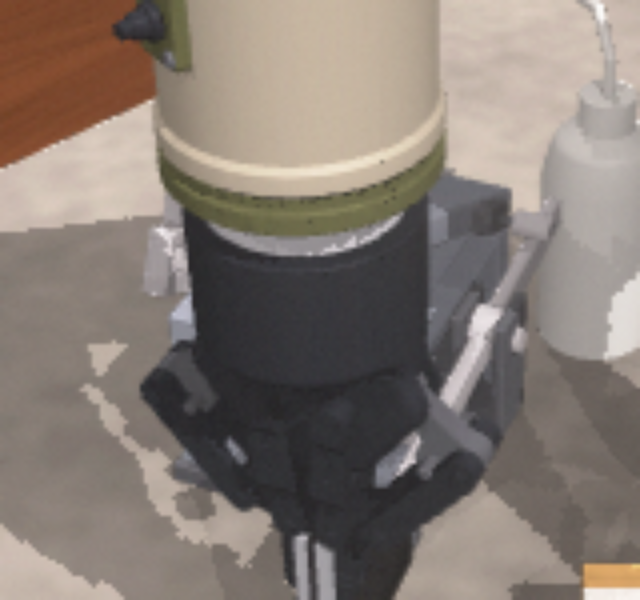

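Lid is rising (keeper lifted, upper left). Continuing to the stop.

>>> send_rows(
  motion=[
    [0,0,0.004,0,0,0,0],
    [0,0.001,0.008,0,0,0,0],
    [0,0.001,0.012,0,0,0,0],
    [0,0.002,0.016,0,0,0,0],
    [0,0.002,0.02,0,0,0,0],
    [0,0.003,0.022,0,0,0,0],
    [0,0.003,0.022,0,0,0,0],
  ],
)

```text
clock: 7.33
position: [0.4851, 0.1181, 0.0829]
ee_rot: [0.584, -0.399, 0.398, -0.584]
ft_force: [-3.2, -0.7, 16.0]
grip_width: -0.0
```

```bash
python3 go.py .4868 .1115 .08
```

```text
t 7.33 p [0.4851 0.1181 0.0829] F [-3.2412 -0.71   15.9857] j [ 0.3317  0.2859 -0.7373  1.9229  0.2233  1.0178 -0.1313] grip -0.00045514431479434564
shift [ 0.0068  0.0029 -0.0008] turn [ 0.0021 -0.0007 -0.0011]
```

>>> send_rows(
  motion=[
    [0,0,0.002,0,0,0,0],
    [0,0,0.003,0,0,0,0],
    [0,0,0.004,0,0,0,0],
    [0,0,0.004,0,0,0,0],
    [0,0,0.004,0,0,0,0],
  ],
)

```text
clock: 7.75
position: [0.4854, 0.1177, 0.08]
ee_rot: [0.584, -0.399, 0.399, -0.583]
ft_force: [-6.6, -3.8, 27.7]
grip_width: -0.0
```

```bash
python3 - <<'E'
from go import *; from h import *
show()
Q=None
for n in ('side','top','wrist'):
    c=camera(n);cv2.imwrite(f'pics/{n}7.png',c['pixels'][:,:,::-1]);np.savez(f'{n}7.npz',**c)
show()
E
```

```text
t 7.75 p [0.4854 0.1177 0.08  ] F [-6.5823 -3.8318 27.7342] j [ 0.3295  0.2902 -0.7355  1.9251  0.2286  1.0123 -0.1354] grip -9.264904910814104e-06
t 7.9 p [0.4854 0.1177 0.08  ] F [-7.4553 -3.755  27.6812] j [ 0.3295  0.2902 -0.7355  1.9252  0.2286  1.0123 -0.1354] grip -0.0026024947883882873
```

View pics/side7.png

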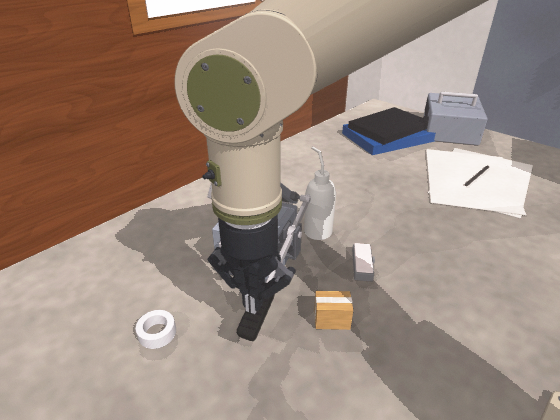

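View pics/top7.png

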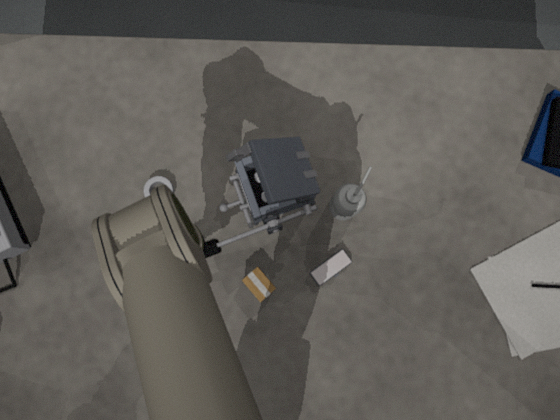

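View pics/wrist7.png

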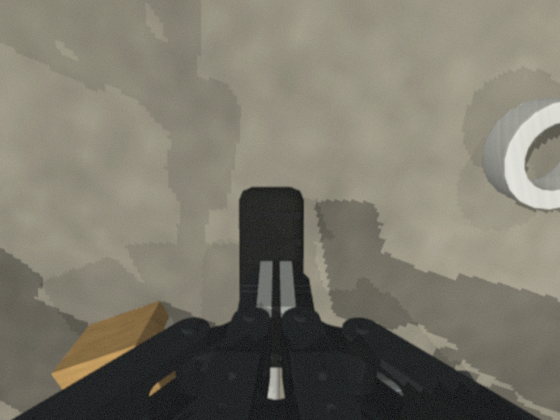

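The lid stands open in the top view (272,170), the knob is at (223,208) drawn, and the bottle, tape, carton and case are where they were. I'll check the lid angle from depth.

```bash
python3 - <<'E'
from h import *
c=load('top7.npz');Q=cloud(c);P=Q[150:190,262:305].reshape(-1,3);P=P[(P[:,2]>.11)]
U=P-np.median(P,0);n=np.linalg.svd(U,full_matrices=False)[2][2];print(len(P),'tilt',np.arccos(abs(n[2])),P[:,2].min(),P[:,2].max())
k=onz(c,223,208,.078);print(k,(np.array([.605,.0817,.078])-k)@[.931,.365,0])
E
```

```text
1707 tilt 0.7153658564413565 0.11843446733048257 0.20571176790829504
[0.57306562 0.07080301 0.078     ] 0.03370830959463576
```

Lid about 0.72 rad open, bolt about 33 mm drawn, pressing with 28 N. Handing in.

```bash
python3 - <<'E'
from go import *
print(hand_in()); show()
E
```

```text
the job is handed in; nothing more can be done
None
the job is handed in; nothing more can be done
```

The bolt is drawn and the lid is open, with the shut fingertips holding the lever down. I handed the job in at about 7.9 s and got no verdict.

I pushed the knob from its +y side, lifted clear, then pressed the grip down along its arc until the force rose sharply at the stop.

**Last checks before handing in:**
- **Bolt:** drawn about 32 to 34 mm, measured from the wrist and top cameras.
- **Lid:** open about 0.72 rad, from the top camera's depth.
- **Hold:** steady push of about 28 N upward on the fingers, with the TCP 80 mm above the table. That height agrees with the lever being at its stop; I did not measure the lever angle separately.
- **Surroundings:** the bottle, tape roll, carton and case look unmoved in the pictures, by eye only. The arm hides part of the tape roll in the top view.
- **Lid contact:** I kept the hand clear of the lid and saw no contact, but no sensor reading confirms it.

No check failed. The views differed by 2 to 3 mm on the grip's centre, and I aimed in between.

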